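# Find the empty compartment by its rocking lid

### The arm

A 6-joint arm with a two-finger parallel gripper is mounted at the origin on the work surface. World frame = base frame: x ahead of the robot, y to its left, z up, the work surface at z = 0. Lengths are in m, angles in rad, forces in N, time in s.
With the tool pointing down it reaches from about 0.25 to 0.8 m from the base axis. Payload 3.9 kg.
Tool frame: the origin (TCP) lies on the mounting face of the last link; the fingertips stand 173 mm ahead of it and the grasp point (between the pads) lies 155 mm ahead of it; x points along the fingers, y is the direction in which the jaws open and shut, and the axes are right-handed (so a half turn about x gives the same grasp; the last joint's range is limited). The gripper opens to 85 mm and grips with 20 to 120 N. Pads are 22 mm wide; open, the fingers measure 114 mm over their backs; the gripper's body (76 mm by 85 mm) begins 54 mm behind the grasp point. The pads swing forward as they close: fully open they stand 13 mm farther back than shut.
Start: joints at [-1.262, 0.26, -0.138, 1.173, 0, 1.571], TCP at [0.16, -0.5, 0.405] pointing down, gripper open.
Joint ranges: [-2.78, 2.78], [-0.83, 1.72], [-1.28, 1.37], [-1.9, 2.12], [-1.57, 1.48], [-3.14, 3.14]. Speed limits (rad/s): [2.57, 2.57, 3.14, 3.14, 3.14, 3.14].

### API

Orientations are given as a unit quaternion [x, y, z, w].
In Python, from cell import status, camera, camera_model, robot gives the robot as it stands.
- The arm moves only by the tool send_rows, never from a script. Its argument "rows" is a list of rows, each an object with "grip": the opening, from 0 (shut) to 1 (fully open); "xyz": the shift along the world's x, y, z in m, a list of three; "rotation": the turn, a rotation vector about the world's x, y, z in degrees, a list of three. In form: [{"grip": grip, "xyz": [x, y, z], "rotation": [wx, wy, wz]}, ...]. A call has 1 to 5 rows; each row is the pose to reach, as a shift and turn from the pose commanded when the call began; what a row does not reach only later rows make up. A row lasts 1/10 s, in which the tool goes at most 50 mm and 8.59 degrees, less where a joint would pass 70% of its speed; a pose out of reach is approached as far as the arm can. A call with a gripper value outside its range is refused whole. The fingers move at their own pace and stop on an object; "squeeze" is the grip in N (left out, the last holds). Time passes only in rows, so rows that repeat a pose let the fingers close. It gives the time, the measured TCP pose, the force and the opening at its end, in the units of the state.
- status.sense(): the state, without advancing time (a new reading comes with each control period).
- camera(name): name is "side" or "top"; returns the picture (480x640x3 uint8, blue, green, red); there is no depth.
- camera_model(name): a dict with "camera_matrix" (3x3 intrinsics, pixels), "T" (4x4, takes a point from camera to world coordinates). Camera axes: x right, y up, looking along -z (the intrinsics and any distortion apply to the point x, -y, -z); pixel columns grow to the right and rows downward; lengths in m; the calibration is good to about 2 mm. A picture is of the moment at which its call begins. camera_model takes no time and is no camera call.
- robot.job_done(): hands the job in, once; it reports no verdict.
The state is a dict: "time": time; "joints": joint angles; "joint_vel": joint speeds; "joint_torque": joint torques, N m; "eef_pos": TCP position; "orientation": TCP orientation; "wrist_force": force on the tool from outside, world axes, zero at the start; "torque": the same for the moment, N m; "finger_gap": finger opening in m.
Only numpy, scipy, OpenCV 4.12 (cv2) and the standard library are available. Lean on these libraries where they do the work, as an engineer would, in place of code of your own. Each camera call takes 0.05 s, during which the arm holds its last target.

### The job

Three compartments of the wooden storage box are full and hold their lids fast; one is empty, and its lid rocks when an end is pressed. Press the lids gently from above, one after another, with a fingertip to find the one that gives, then push that end down until the lid stands open at 45 degrees or more, and leave it open. Do not force the fast lids, do not grip or pry any lid, and leave the things standing around where they are.

Things in the scene. Friction and masses are not known exactly. Their poses are not given: they have to be found in the camera images.
- box: plywood storage box fixed to the table: 206 mm (its x, away from the robot) x 386 mm (its y) x 80 mm high. Origin on the table under the middle of the row of four lids. Front wall x = -72 to -58 mm, flat ledge behind the lids x = 58 to 134 mm. Compartments 116 mm (x) by 84 mm (y), floor 8 mm above the table, centres at y = 141, 47, -47, -141 mm for lids 1 to 4
- lid1 (a joint): hinge of lid 1 (lids 1 to 4 run from the box's +y end to its -y end), rad: 0 flush, positive when the end nearer the robot goes down and the far end up, negative the other way, stops at 1.1 (63 degrees) either way. A lid over a full compartment rests on felt: pressed, it gives 1 to 4 mm (below 0.13 rad), then no more; the one over the empty compartment turns all the way on a stiff hinge (2 to 3 N at an end, no spring) and stays where it is left
- lid2 (a joint): hinge of lid 2 (lids 1 to 4 run from the box's +y end to its -y end), rad: 0 flush, positive when the end nearer the robot goes down and the far end up, negative the other way, stops at 1.1 (63 degrees) either way. A lid over a full compartment rests on felt: pressed, it gives 1 to 4 mm (below 0.13 rad), then no more; the one over the empty compartment turns all the way on a stiff hinge (2 to 3 N at an end, no spring) and stays where it is left
- lid3 (a joint): hinge of lid 3 (lids 1 to 4 run from the box's +y end to its -y end), rad: 0 flush, positive when the end nearer the robot goes down and the far end up, negative the other way, stops at 1.1 (63 degrees) either way. A lid over a full compartment rests on felt: pressed, it gives 1 to 4 mm (below 0.13 rad), then no more; the one over the empty compartment turns all the way on a stiff hinge (2 to 3 N at an end, no spring) and stays where it is left
- lid4 (a joint): hinge of lid 4 (lids 1 to 4 run from the box's +y end to its -y end), rad: 0 flush, positive when the end nearer the robot goes down and the far end up, negative the other way, stops at 1.1 (63 degrees) either way. A lid over a full compartment rests on felt: pressed, it gives 1 to 4 mm (below 0.13 rad), then no more; the one over the empty compartment turns all the way on a stiff hinge (2 to 3 N at an end, no spring) and stays where it is left
- lid1_near (a point): point on top of lid 1, mid-width, 36 mm nearer the robot than its hinge pin: a place to press; 79.5 mm above the table when flush, moves with the lid. The lid is a wooden board 110 mm (x) by 80 mm (y), 9 mm thick, flush with the box top, on a pin across its middle, 75 mm above the table, along the box's y; all four look alike
- lid1_far (a point): point on top of lid 1, mid-width, 36 mm beyond its hinge pin: a place to press; 79.5 mm above the table when flush, moves with the lid. The lid is a wooden board 110 mm (x) by 80 mm (y), 9 mm thick, flush with the box top, on a pin across its middle, 75 mm above the table, along the box's y; all four look alike
- lid2_near (a point): point on top of lid 2, mid-width, 36 mm nearer the robot than its hinge pin: a place to press; 79.5 mm above the table when flush, moves with the lid. The lid is a wooden board 110 mm (x) by 80 mm (y), 9 mm thick, flush with the box top, on a pin across its middle, 75 mm above the table, along the box's y; all four look alike
- lid2_far (a point): point on top of lid 2, mid-width, 36 mm beyond its hinge pin: a place to press; 79.5 mm above the table when flush, moves with the lid. The lid is a wooden board 110 mm (x) by 80 mm (y), 9 mm thick, flush with the box top, on a pin across its middle, 75 mm above the table, along the box's y; all four look alike
- lid3_near (a point): point on top of lid 3, mid-width, 36 mm nearer the robot than its hinge pin: a place to press; 79.5 mm above the table when flush, moves with the lid. The lid is a wooden board 110 mm (x) by 80 mm (y), 9 mm thick, flush with the box top, on a pin across its middle, 75 mm above the table, along the box's y; all four look alike
- lid3_far (a point): point on top of lid 3, mid-width, 36 mm beyond its hinge pin: a place to press; 79.5 mm above the table when flush, moves with the lid. The lid is a wooden board 110 mm (x) by 80 mm (y), 9 mm thick, flush with the box top, on a pin across its middle, 75 mm above the table, along the box's y; all four look alike
- lid4_near (a point): point on top of lid 4, mid-width, 36 mm nearer the robot than its hinge pin: a place to press; 79.5 mm above the table when flush, moves with the lid. The lid is a wooden board 110 mm (x) by 80 mm (y), 9 mm thick, flush with the box top, on a pin across its middle, 75 mm above the table, along the box's y; all four look alike
- lid4_far (a point): point on top of lid 4, mid-width, 36 mm beyond its hinge pin: a place to press; 79.5 mm above the table when flush, moves with the lid. The lid is a wooden board 110 mm (x) by 80 mm (y), 9 mm thick, flush with the box top, on a pin across its middle, 75 mm above the table, along the box's y; all four look alike
- jar: small glass jar with a white cap, 40 mm across, 62 mm tall, standing on the box's back ledge; origin at the middle of its underside; to be left alone
- vial: amber bottle, 30 mm across, 75 mm tall, standing on the box's back ledge; origin at the middle of its underside; to be left alone
- magnifier: hand magnifier lying flat, lens frame 66 mm across, handle 90 mm long along +y, 12 mm high; origin under the lens centre; to be left alone
- slidecase: grey slide case lying flat, 45 x 90 x 22 mm; origin at the middle of its underside; to be left alone
- dish: shallow glass dish, 90 mm across, 16 mm high; origin at the middle of its underside; to be left alone
- sample: rounded stone sample, 50 x 35 x 28 mm; origin at the middle of its underside; to be left alone
- mug: white mug, 76 mm across, 85 mm tall, handle to +y; origin at the middle of its underside; to be left alone

How it is judged:
At the end, for the whole second after the job is handed in: One lid (only the one over the empty compartment can) stands turned by more than 0.7 rad from flush, either way, and is at rest; every bystander is within 20 mm of where it began ((value of joint any of lid1, lid2, lid3, lid4 above 0.7 rad or value of joint any of lid1, lid2, lid3, lid4 below -0.7 rad) and velocity of joint lid1 between -0.05 and 0.05 rad/s and velocity of joint lid2 between -0.05 and 0.05 rad/s and velocity of joint lid3 between -0.05 and 0.05 rad/s and velocity of joint lid4 between -0.05 and 0.05 rad/s and distance of each of jar, vial, magnifier, slidecase, dish, sample, mug from where it was at the start of the episode below 0.02 m); the robot touches nothing.
It fails at once if a lid or the box is pressed with more than 60 N (contact force between any of the arm, the fingers and box above 60 N).
It fails at once if a lid is gripped or pried: the fingers touch its underside (contact force between the fingers and lid1_c1 above 1.5 N or contact force between the fingers and lid2_c1 above 1.5 N or contact force between the fingers and lid3_c1 above 1.5 N or contact force between the fingers and lid4_c1 above 1.5 N).
It fails at once if a bystander is lifted, carried or pushed more than 20 mm (distance of any of jar, vial, magnifier, slidecase, dish, sample, mug from where it was at the start of the episode above 0.02 m).
It also fails if it takes over 48 s, if anything falls off the work surface, if the arm or the gripper's body presses on something with over 40 N, if the wrist force passes 120 N, or if a joint passes its speed limit or range.

## Working session

There is one attempt and no reset: what is moved stays moved. The work goes in short steps, Python scripts to look and compute and a tool call to move; the robot and the scene stay as the last step left them, time stands still between calls to the robot, and variables do not carry over. Pictures are saved under pics/ and viewed, and the job is handed in when it is done.

Besides the shell and the picture viewer there is one more tool, called after "Emit:" as name(argument=value, ...), one argument or row to a line, values as JSON. send_rows: Moves the arm, as the interface text tells. Its arguments: {"type":"object","properties":{"rows":{"type":"array","items":{"type":"object","properties":{"grip":{"type":"number"},"xyz":{"type":"array","items":{"type":"number"}},"rotation":{"type":"array","items":{"type":"number"}}}}},"squeeze":{"type":"number"}},"required":["rows"]}

```bash
mkdir -p pics; ls
python3 - <<'E'
from cell import status,camera,camera_model,robot
import cv2
for n in("top","side"):
    cv2.imwrite(f"pics/{n}0.png",camera(n)); m=camera_model(n); print(n,m["camera_matrix"],m["T"],[k for k in m])
print(status.sense())
E
```

```text
pics
top [[579.43234955   0.         315.68403024]
 [  0.         579.43234955 236.74872716]
 [  0.           0.           1.        ]] [[ 0.02678702  0.99645474 -0.07975213  0.47670555]
 [-0.99946372  0.02820005  0.01664437  0.00349844]
 [ 0.01883437  0.07926351  0.99667576  1.47871094]
 [ 0.          0.          0.          1.        ]] ['camera_matrix', 'T']
side [[597.80783076   0.         313.54936473]
 [  0.         597.80783076 228.21097779]
 [  0.           0.           1.        ]] [[ 0.96702055  0.13063187 -0.21864712  0.25420487]
 [-0.25454235  0.52571098 -0.81168723 -1.18225808]
 [ 0.00891298  0.84057318  0.54162467  0.87387588]
 [ 0.          0.          0.          1.        ]] ['camera_matrix', 'T']
{'time': 0.1, 'joints': array([-1.26201009e+00,  2.60582788e-01, -1.39233345e-01,  1.17270735e+00,
        6.98845407e-06,  1.57079842e+00]), 'joint_vel': array([ 0.0004206 , -0.00019587,  0.00423501,  0.0017711 ,  0.00031656,
        0.00123426]), 'joint_torque': array([-1.45019749e-04, -4.06509018e+01,  2.54527617e+01,  1.00815733e-02,
        8.99920224e-05, -1.78960181e-05]), 'eef_pos': array([ 0.1594548 , -0.49987105,  0.40396906]), 'orientation': array([-0.69860416, -0.10934219,  0.69878709, -0.10813468]), 'wrist_force': array([-0.04537596, -0.54356798, -1.09775524]), 'torque': array([0.09500432, 0.02425337, 0.03029107]), 'finger_gap': 0.08521297339780336}
```

View pics/top0.png

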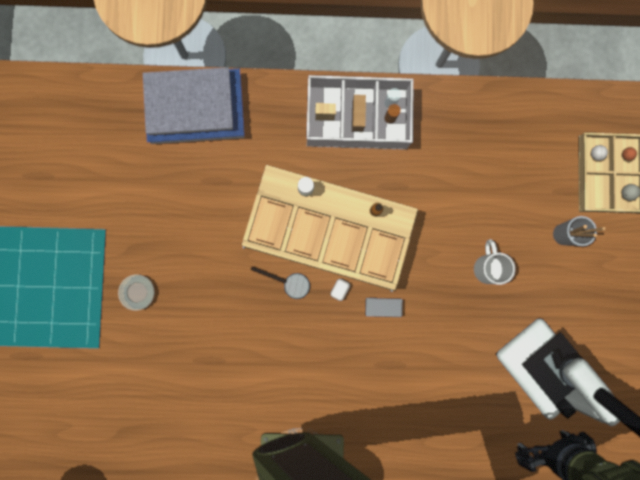

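View pics/side0.png

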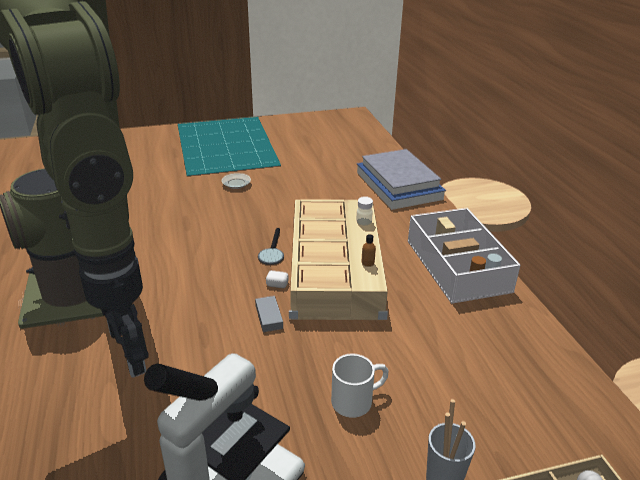

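The top view shows the box with its top corners near (265,167), (417,208), (393,288) and (243,247). The magnifier, stone sample and slide case sit in front of it, and the jar (306,185) and vial (377,209) stand on the ledge. I'll enlarge the picture to measure the corners.

```bash
cat > h.py <<'E'
import numpy as np, cv2
from cell import camera_model
def ray(n,u,v,z):
    m=camera_model(n);K=np.array(m["camera_matrix"]);T=np.array(m["T"])
    d=T[:3,:3]@np.array([(u-K[0,2])/K[0,0],-(v-K[1,2])/K[1,1],-1]);o=T[:3,3]
    return o+d*(z-o[2])/d[2]
def proj(n,p):
    m=camera_model(n);K=np.array(m["camera_matrix"]);T=np.array(m["T"])
    c=T[:3,:3].T@(np.asarray(p)-T[:3,3]);return K[0,0]*c[0]/-c[2]+K[0,2],K[1,1]*-c[1]/-c[2]+K[1,2]
E
python3 - <<'E'
import cv2
a=cv2.imread("pics/top0.png")[155:305,230:430]; cv2.imwrite("pics/topz.png",cv2.resize(a,None,fx=4,fy=4,interpolation=cv2.INTER_CUBIC))
b=cv2.imread("pics/side0.png")[185:335,240:400]; cv2.imwrite("pics/sidez.png",cv2.resize(b,None,fx=4,fy=4,interpolation=cv2.INTER_CUBIC))
E
```

```text
(no output)
```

View pics/topz.png

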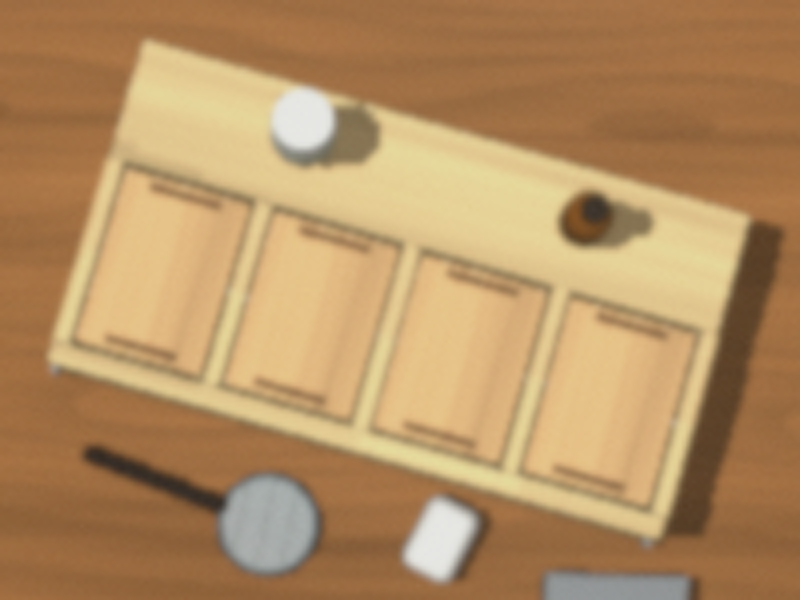

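View pics/sidez.png

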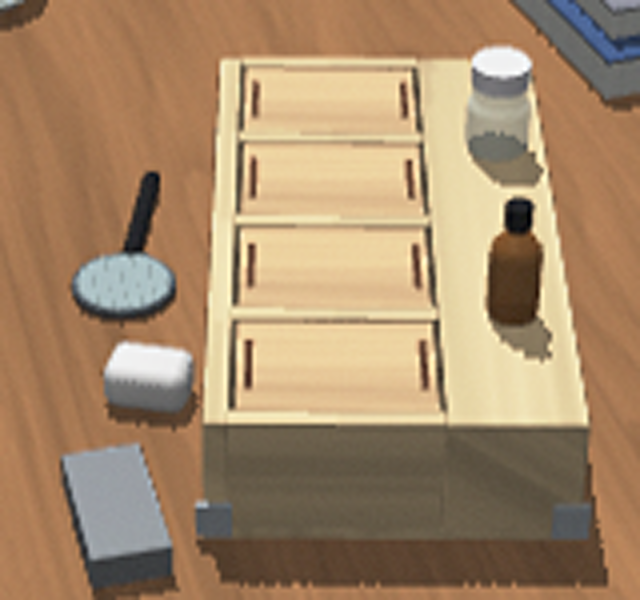

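In the enlarged top view the box's top corners are at zoom (146,40), (750,217), (663,537) and (50,358). In the enlarged side view the two corners at its near end are (204,424) and (588,424).

Run:
```python
from h import *
t=[ray("top",230+u/4-.375,155+v/4-.375,.08)[:2] for u,v in[(146,40),(750,217),(663,537),(50,358)]]
s=[ray("side",240+u/4-.375,185+v/4-.375,.08)[:2] for u,v in[(222,58),(532,60),(588,424),(204,424)]]
# order top: far+y, far-y, near-y, near+y ; side: near+y, far+y, far-y, near-y
s=[s[1],s[2],s[3],s[0]]
L=np.array([[.134,.193],[.134,-.193],[-.072,-.193],[-.072,.193]])
for n,W in(("top",t),("side",s),("mean",(np.array(t)+s)/2)):
    W=np.array(W); print(n,W.round(4).tolist(),[round(np.linalg.norm(W[i]-W[(i+1)%4]),4) for i in range(4)])
    a=L-L.mean(0);b=W-W.mean(0)
    th=np.arctan2((a[:,0]*b[:,1]-a[:,1]*b[:,0]).sum(),(a*b).sum())
    R=np.array([[np.cos(th),-np.sin(th)],[np.sin(th),np.cos(th)]]);o=W.mean(0)-R@L.mean(0)
    print(" yaw",np.degrees(th),"o",o,"res",np.abs(L@R.T+o-W).max())
    for i,y in enumerate((.141,.047,-.047,-.141)): print("  lid",i+1,"near",(R@[-.036,y]+o).round(4),"far",(R@[.036,y]+o).round(4))
for nm,u,v,z in(("jar",303,118,.142),("vial",594,205,.155)):
    print(nm,ray("top",230+u/4,155+v/4,z))
from scipy.spatial.transform import Rotation as Ro
q=[-0.69860416, -0.10934219,  0.69878709, -0.10813468];print(Ro.from_quat(q).as_matrix().round(3))
```

```text
top [[0.7618, 0.1059], [0.6638, -0.2654], [0.468, -0.2153], [0.5657, 0.1572]] [np.float64(0.384), np.float64(0.2021), np.float64(0.3851), np.float64(0.2027)]
 yaw -14.691468969913267 o [ 0.58487291 -0.04656421] res 0.0018071100319660416
  lid 1 near [0.5858 0.099 ] far [0.6555 0.0807]
  lid 2 near [0.562 0.008] far [ 0.6316 -0.0102]
  lid 3 near [ 0.5381 -0.0829] far [ 0.6078 -0.1012]
  lid 4 near [ 0.5143 -0.1738] far [ 0.5839 -0.1921]
side [[0.7624, 0.1051], [0.6626, -0.2653], [0.4659, -0.2159], [0.5635, 0.1569]] [np.float64(0.3836), np.float64(0.2028), np.float64(0.3853), np.float64(0.2056)]
 yaw -14.764592084699682 o [ 0.58364069 -0.04691451] res 0.0023658720104325903
  lid 1 near [0.5848 0.0986] far [0.6544 0.0803]
  lid 2 near [0.5608 0.0077] far [ 0.6304 -0.0106]
  lid 3 near [ 0.5369 -0.0832] far [ 0.6065 -0.1015]
  lid 4 near [ 0.5129 -0.1741] far [ 0.5825 -0.1924]
mean [[0.7621, 0.1055], [0.6632, -0.2654], [0.467, -0.2156], [0.5646, 0.157]] [np.float64(0.3838), np.float64(0.2025), np.float64(0.3852), np.float64(0.2041)]
 yaw -14.728062395772684 o [ 0.5842568  -0.04673934] res 0.002086562471878106
  lid 1 near [0.5853 0.0988] far [0.6549 0.0805]
  lid 2 near [0.5614 0.0079] far [ 0.631  -0.0104]
  lid 3 near [ 0.5375 -0.083 ] far [ 0.6071 -0.1013]
  lid 4 near [ 0.5136 -0.174 ] far [ 0.5832 -0.1923]
jar [0.70512228 0.00759522 0.142     ]
vial [ 0.65726777 -0.1615694   0.155     ]
[[-0.001  0.304 -0.953]
 [ 0.002 -0.953 -0.304]
 [-1.    -0.002 -0.   ]]
```

Both views agree to about 1 mm: box origin (0.584, -0.047), yaw -14.7°, and edges within 4 mm of the given sizes. I'll approach lid 4 with the fingers shut.

Emit:
send_rows(
  rows=[
    {"grip":0,"xyz":[0.02,0.04,0],"rotation":[0,0,8]},
    {"grip":0,"xyz":[0.04,0.08,0],"rotation":[0,0,16]},
    {"grip":0,"xyz":[0.06,0.12,0],"rotation":[0,0,24]},
    {"grip":0,"xyz":[0.08,0.16,0],"rotation":[0,0,32]},
    {"grip":0,"xyz":[0.11,0.19,0],"rotation":[0,0,40]},
  ],
)

```text
time: 0.6
eef_pos: [0.2689, -0.3076, 0.4043]
orientation: [-0.618, -0.343, 0.619, -0.342]
wrist_force: [0.4, -0.1, -0.4]
finger_gap: 0.0126
```

Emit:
send_rows(
  rows=[
    {"grip":0,"xyz":[0.04,0.03,0],"rotation":[0,0,6]},
    {"grip":0,"xyz":[0.08,0.06,0],"rotation":[0,0,12]},
    {"grip":0,"xyz":[0.12,0.08,0],"rotation":[0,0,17.6]},
    {"grip":0,"xyz":[0.16,0.11,0],"rotation":[0,0,17.6]},
    {"grip":0,"xyz":[0.2,0.13,0],"rotation":[0,0,17.6]},
  ],
)

```text
time: 1.1
eef_pos: [0.4707, -0.1781, 0.4044]
orientation: [-0.559, -0.433, 0.56, -0.432]
wrist_force: [-0.2, -1.3, 0.3]
finger_gap: -0.0001
```

Emit:
send_rows(
  rows=[
    {"grip":0,"xyz":[0.043,0.006,-0.03],"rotation":[0,0,0]},
    {"grip":0,"xyz":[0.043,0.006,-0.08],"rotation":[0,0,0]},
    {"grip":0,"xyz":[0.043,0.006,-0.11],"rotation":[0,0,0]},
    {"grip":0,"xyz":[0.043,0.006,-0.11],"rotation":[0,0,0]},
  ],
)

```text
time: 1.5
eef_pos: [0.5102, -0.1729, 0.2896]
orientation: [-0.557, -0.435, 0.562, -0.429]
wrist_force: [-1.2, -0.3, 0.4]
finger_gap: -0.0001
```

Emit:
send_rows(
  rows=[
    {"grip":0,"xyz":[0,0,-0.01],"rotation":[0,0,0]},
    {"grip":0,"xyz":[0,0,-0.02],"rotation":[0,0,0]},
    {"grip":0,"xyz":[0,0,-0.02],"rotation":[0,0,0]},
    {"grip":0,"xyz":[0,0,-0.02],"rotation":[0,0,0]},
  ],
)

```text
time: 1.9
eef_pos: [0.5128, -0.1745, 0.2757]
orientation: [0.56, 0.431, -0.56, 0.432]
wrist_force: [-0.4, -0.1, 0.0]
finger_gap: -0.0
```

Run:
```python
from h import *
from cell import camera,status
a=camera("side");s=status.sense();print(s["eef_pos"],s["wrist_force"],s["joints"])
from scipy.spatial.transform import Rotation as R
d=R.from_quat(s["orientation"]).as_matrix()[:,0]*.173+s["eef_pos"];print(d,proj("side",d))
cv2.imwrite("pics/s1.png",cv2.resize(a[100:335,200:440],None,fx=2.5,fy=2.5,interpolation=cv2.INTER_CUBIC))
```

```text
[ 0.51286114 -0.17447106  0.27583672] [-0.01133792  0.07339547  0.10800748] [-3.27920166e-01  3.73934864e-01 -3.26777897e-01  8.68013008e-01
  3.64973649e-05  1.49990715e+00]
[ 0.5132023  -0.17458046  0.1028371 ] (np.float64(307.575252980367), np.float64(267.31993097601435))
```

View pics/s1.png

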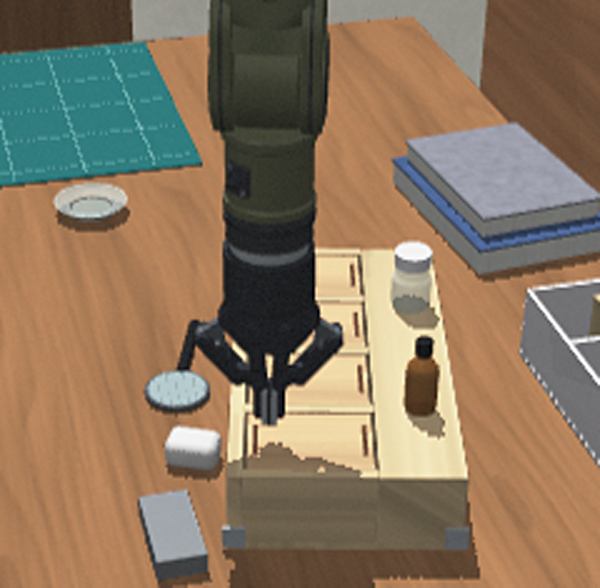

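The fingertip shows at zoom (268,418), full picture (307,267), exactly where the kinematics predict it, above the near end of lid 4. Now I'll press gently.

Emit:
send_rows(
  rows=[
    {"grip":0,"xyz":[0,0,-0.01],"rotation":[0,0,0]},
    {"grip":0,"xyz":[0,0,-0.017],"rotation":[0,0,0]},
    {"grip":0,"xyz":[0,0,-0.019],"rotation":[0,0,0]},
    {"grip":0,"xyz":[0,0,-0.021],"rotation":[0,0,0]},
    {"grip":0,"xyz":[0,0,-0.021],"rotation":[0,0,0]},
  ],
)

```text
time: 2.45
eef_pos: [0.5125, -0.1741, 0.2534]
orientation: [-0.56, -0.432, 0.56, -0.432]
wrist_force: [-0.2, 0.5, 0.2]
finger_gap: 0.0002
```

Emit:
send_rows(
  rows=[
    {"grip":0,"xyz":[0,0,-0.002],"rotation":[0,0,0]},
    {"grip":0,"xyz":[0,0,-0.002],"rotation":[0,0,0]},
  ],
)

```text
time: 2.65
eef_pos: [0.5126, -0.1742, 0.252]
orientation: [0.56, 0.432, -0.56, 0.432]
wrist_force: [-1.5, 0.9, 2.2]
finger_gap: 0.0
```

Emit:
send_rows(
  rows=[
    {"grip":0,"xyz":[0,0,-0.002],"rotation":[0,0,0]},
    {"grip":0,"xyz":[0,0,-0.002],"rotation":[0,0,0]},
  ],
)

```text
time: 2.85
eef_pos: [0.5125, -0.1741, 0.251]
orientation: [0.56, 0.432, -0.56, 0.432]
wrist_force: [-3.3, 0.7, 10.8]
finger_gap: -0.0
```

Lid 4 meets 11 N within about 2 mm, so it's fast. Next is lid 3.

Emit:
send_rows(
  rows=[
    {"grip":0,"xyz":[0,0,0.015],"rotation":[0,0,0]},
    {"grip":0,"xyz":[0.012,0.045,0.016],"rotation":[0,0,0]},
    {"grip":0,"xyz":[0.024,0.091,0.016],"rotation":[0,0,0]},
    {"grip":0,"xyz":[0.024,0.091,0.008],"rotation":[0,0,0]},
    {"grip":0,"xyz":[0.024,0.091,0.004],"rotation":[0,0,0]},
  ],
)

```text
time: 3.35
eef_pos: [0.5366, -0.0822, 0.2531]
orientation: [-0.559, -0.433, 0.56, -0.433]
wrist_force: [-0.3, 0.3, -0.0]
finger_gap: 0.0001
```

Emit:
send_rows(
  rows=[
    {"grip":0,"xyz":[0,0,-0.001],"rotation":[0,0,0]},
    {"grip":0,"xyz":[0,0,-0.002],"rotation":[0,0,0]},
  ],
)

```text
time: 3.55
eef_pos: [0.5362, -0.0839, 0.2517]
orientation: [0.56, 0.432, -0.56, 0.431]
wrist_force: [-0.5, 1.8, 2.3]
finger_gap: 0.0003
```

Emit:
send_rows(
  rows=[
    {"grip":0,"xyz":[0,0,-0.002],"rotation":[0,0,0]},
    {"grip":0,"xyz":[0,0,-0.002],"rotation":[0,0,0]},
  ],
)

```text
time: 3.75
eef_pos: [0.5362, -0.0839, 0.2496]
orientation: [-0.56, -0.432, 0.56, -0.431]
wrist_force: [-0.4, 0.6, 1.0]
finger_gap: -0.0
```

Lid 3 gave 2 mm at about 1 N, so I'll press a little further to see whether it's free or just on soft felt.

Emit:
send_rows(
  rows=[
    {"grip":0,"xyz":[0,0,-0.002],"rotation":[0,0,0]},
    {"grip":0,"xyz":[0,0,-0.002],"rotation":[0,0,0]},
  ],
)

```text
time: 3.95
eef_pos: [0.5362, -0.0837, 0.2475]
orientation: [-0.56, -0.432, 0.56, -0.432]
wrist_force: [-1.1, 0.3, 1.0]
finger_gap: -0.0002
```

Emit:
send_rows(
  rows=[
    {"grip":0,"xyz":[0,0,-0.002],"rotation":[0,0,0]},
    {"grip":0,"xyz":[0,0,-0.002],"rotation":[0,0,0]},
  ],
)

```text
time: 4.15
eef_pos: [0.5364, -0.0835, 0.2454]
orientation: [-0.56, -0.432, 0.56, -0.432]
wrist_force: [-1.7, -0.6, 1.2]
finger_gap: 0.0004
```

Emit:
send_rows(
  rows=[
    {"grip":0,"xyz":[0,0,-0.002],"rotation":[0,0,0]},
    {"grip":0,"xyz":[0,0,-0.004],"rotation":[0,0,0]},
    {"grip":0,"xyz":[0,0,-0.004],"rotation":[0,0,0]},
  ],
)

```text
time: 4.45
eef_pos: [0.5368, -0.0832, 0.2415]
orientation: [0.56, 0.432, -0.56, 0.432]
wrist_force: [-0.1, 0.2, 0.8]
finger_gap: -0.0002
```

Run:
```python
from h import *
from cell import camera,status
a=camera("side");s=status.sense();print(s["eef_pos"],s["wrist_force"],s["joints"])
cv2.imwrite("pics/s2.png",cv2.resize(a[140:335,230:400],None,fx=3,fy=3,interpolation=cv2.INTER_CUBIC))
```

```text
[ 0.5367968  -0.0830709   0.24152356] [-0.53371741  0.12782191  0.70210934] [-1.53694109e-01  4.10869487e-01 -3.70663061e-01  7.88877392e-01
  5.87701957e-04  1.67371142e+00]
```

View pics/s2.png

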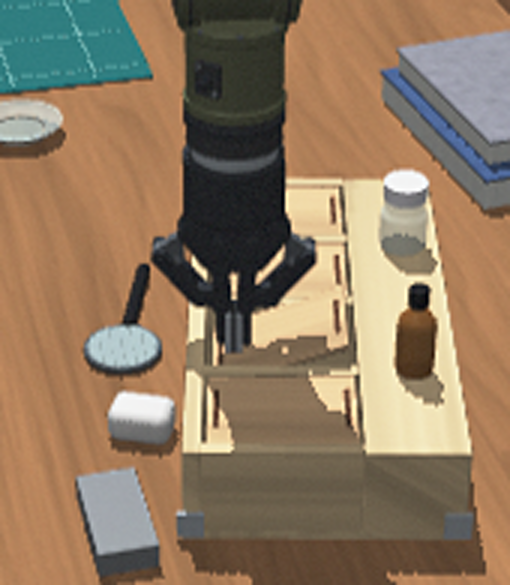

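The side view shows the far end of lid 3 raised, around zoom (345,318), with the fingertip at (235,345), so lid 3 is the free one. I'll lift and turn the jaw line along the box's y, so the linkage stays clear of the rising end, then push down.

Emit:
send_rows(
  rows=[
    {"grip":0,"xyz":[0,0,0.025],"rotation":[0,0,0]},
    {"grip":0,"xyz":[-0.003,0.001,0.025],"rotation":[0,0,8]},
    {"grip":0,"xyz":[-0.003,0.001,0.025],"rotation":[0,0,16]},
    {"grip":0,"xyz":[-0.003,0.001,0.025],"rotation":[0,0,24]},
    {"grip":0,"xyz":[-0.003,0.001,0.025],"rotation":[0,0,32]},
  ],
)

```text
time: 5.0
eef_pos: [0.5337, -0.0818, 0.2666]
orientation: [0.418, 0.571, -0.417, 0.571]
wrist_force: [0.5, -0.3, -0.0]
finger_gap: -0.0001
```

Emit:
send_rows(
  rows=[
    {"grip":0,"xyz":[0,0,0],"rotation":[0,0,8]},
    {"grip":0,"xyz":[0,0,0],"rotation":[0,0,16]},
    {"grip":0,"xyz":[0,0,0],"rotation":[0,0,24]},
    {"grip":0,"xyz":[0,0,0],"rotation":[0,0,32]},
    {"grip":0,"xyz":[0,0,0],"rotation":[0,0,40]},
  ],
)

```text
time: 5.5
eef_pos: [0.5338, -0.0818, 0.2664]
orientation: [0.197, 0.679, -0.197, 0.679]
wrist_force: [0.4, 0.3, 0.4]
finger_gap: 0.0002
```

Emit:
send_rows(
  rows=[
    {"grip":0,"xyz":[0,0,0],"rotation":[0,0,8]},
    {"grip":0,"xyz":[0,0,0],"rotation":[0,0,16]},
    {"grip":0,"xyz":[0,0,0],"rotation":[0,0,18]},
    {"grip":0,"xyz":[0,0,-0.004],"rotation":[0,0,18]},
    {"grip":0,"xyz":[0,0,-0.004],"rotation":[0,0,18]},
  ],
)

```text
time: 6.0
eef_pos: [0.5334, -0.0819, 0.262]
orientation: [0.091, 0.702, -0.091, 0.701]
wrist_force: [-0.9, -0.2, -0.6]
finger_gap: -0.0001
```

Emit:
send_rows(
  rows=[
    {"grip":0,"xyz":[0,0,-0.005],"rotation":[0,0,0]},
    {"grip":0,"xyz":[0,0,-0.01],"rotation":[0,0,0]},
    {"grip":0,"xyz":[0,0,-0.014],"rotation":[0,0,0]},
    {"grip":0,"xyz":[0,0,-0.018],"rotation":[0,0,0]},
  ],
)

```text
time: 6.4
eef_pos: [0.5334, -0.0821, 0.2441]
orientation: [0.091, 0.701, -0.091, 0.701]
wrist_force: [-0.4, -0.4, 0.5]
finger_gap: -0.0003
```

Emit:
send_rows(
  rows=[
    {"grip":0,"xyz":[0,0,-0.003],"rotation":[0,0,0]},
    {"grip":0,"xyz":[0,0,-0.006],"rotation":[0,0,0]},
    {"grip":0,"xyz":[0,0,-0.009],"rotation":[0,0,0]},
  ],
)

```text
time: 6.7
eef_pos: [0.5342, -0.0823, 0.236]
orientation: [0.09, 0.701, -0.091, 0.702]
wrist_force: [0.4, -0.3, 3.8]
finger_gap: -0.0003
```

Emit:
send_rows(
  rows=[
    {"grip":0,"xyz":[0,0,-0.003],"rotation":[0,0,0]},
    {"grip":0,"xyz":[0,0,-0.006],"rotation":[0,0,0]},
    {"grip":0,"xyz":[0,0,-0.009],"rotation":[0,0,0]},
  ],
)

```text
time: 7.0
eef_pos: [0.5335, -0.0821, 0.2266]
orientation: [0.091, 0.701, -0.09, 0.701]
wrist_force: [-0.0, -0.3, 3.1]
finger_gap: 0.0001
```

Emit:
send_rows(
  rows=[
    {"grip":0,"xyz":[0,0,-0.003],"rotation":[0,0,0]},
    {"grip":0,"xyz":[0,0,-0.006],"rotation":[0,0,0]},
    {"grip":0,"xyz":[0,0,-0.008],"rotation":[0,0,0]},
    {"grip":0,"xyz":[0,0,-0.008],"rotation":[0,0,0]},
  ],
)

```text
time: 7.4
eef_pos: [0.5332, -0.0821, 0.2181]
orientation: [0.091, 0.702, -0.09, 0.701]
wrist_force: [-0.3, 0.7, 0.0]
finger_gap: 0.0002
```

Run:
```python
from h import *
from cell import camera,status
a=camera("side");s=status.sense();print(s["eef_pos"],s["wrist_force"],s["joints"])
cv2.imwrite("pics/s3.png",cv2.resize(a[140:335,230:400],None,fx=3,fy=3,interpolation=cv2.INTER_CUBIC))
```

```text
[ 0.53327003 -0.08213444  0.21821566] [ 0.49882767 -0.24854607  0.21829127] [-1.52814373e-01  4.31960402e-01 -4.09061245e-01  7.30795828e-01
 -1.87882482e-05  1.03896195e-01]
```

View pics/s3.png

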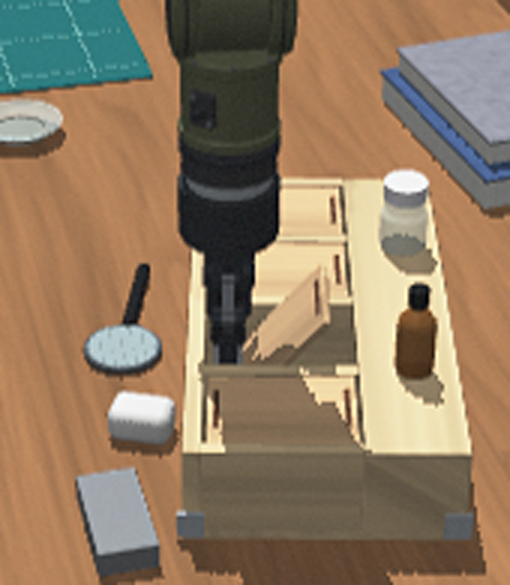

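The lid is well open, its far edge near zoom (322,285). I'll push a bit deeper for margin while watching the force.

Emit:
send_rows(
  rows=[
    {"grip":0,"xyz":[0,0,-0.002],"rotation":[0,0,0]},
    {"grip":0,"xyz":[0,0,-0.004],"rotation":[0,0,0]},
  ],
)

```text
time: 7.65
eef_pos: [0.5336, -0.0822, 0.2147]
orientation: [0.09, 0.701, -0.091, 0.701]
wrist_force: [-1.3, -0.5, 1.9]
finger_gap: 0.0002
```

Emit:
send_rows(
  rows=[
    {"grip":0,"xyz":[0,0,-0.002],"rotation":[0,0,0]},
    {"grip":0,"xyz":[0,0,-0.004],"rotation":[0,0,0]},
    {"grip":0,"xyz":[0,0,-0.004],"rotation":[0,0,0]},
  ],
)

```text
time: 7.95
eef_pos: [0.5334, -0.0821, 0.2103]
orientation: [0.091, 0.702, -0.09, 0.701]
wrist_force: [0.0, 0.4, 0.4]
finger_gap: -0.0
```

Run:
```python
from h import *
from cell import camera,status
a=camera("side");s=status.sense();print(s["eef_pos"],s["wrist_force"],s["joints"])
cv2.imwrite("pics/s4.png",cv2.resize(a[200:320,270:370],None,fx=5,fy=5,interpolation=cv2.INTER_CUBIC))
```

```text
[ 0.53341808 -0.08214835  0.21035485] [-0.45898329  1.1805262  -0.42587005] [-1.52801323e-01  4.41169525e-01 -4.18690893e-01  7.11483455e-01
 -6.94698415e-06  1.03888036e-01]
```

View pics/s4.png

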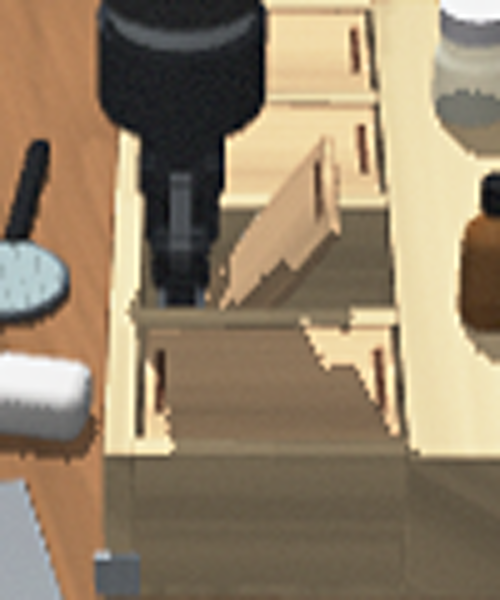

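The lid's far top edge runs from zoom (325,138) to about (337,228). I'll turn that into an angle.

Run:
```python
from h import *
o=np.array([.5843,-.0467]);X=np.array([.967,-.254]);Y=np.array([.254,.967])
def w(x,y,z): return np.r_[o+X*x+Y*y,z]
for u,v,y in((325,138,-.007),(337,228,-.087)):
    # ray meets vertical plane box y = const
    p0=ray("side",270+u/5-.4,200+v/5-.4,0);p1=ray("side",270+u/5-.4,200+v/5-.4,.2)
    f=lambda p:(p[:2]-o)@Y-y
    p=p0+(p1-p0)*f(p0)/(f(p0)-f(p1)); x=(p[:2]-o)@X; z=p[2]-.075
    print(x,z,"r",np.hypot(x,z),"theta",np.arctan2(z,x)-np.arctan2(.0045,.055))
```

```text
0.02572634177235661 0.044918009968988024 r 0.05176361927611137 theta 0.9690258010817914
0.028535104692354877 0.0488239772503941 r 0.05655115343077145 theta 0.9602538310763997
```

Both corners give θ ≈ 0.96 rad, and their radii of 52 and 57 mm fit the expected 55 mm. I'll ease off the lid and withdraw.

Emit:
send_rows(
  rows=[
    {"grip":0,"xyz":[-0.003,0.001,0.001],"rotation":[0,0,0]},
    {"grip":0,"xyz":[-0.003,0.001,0.004],"rotation":[0,0,0]},
    {"grip":0,"xyz":[-0.003,0.001,0.015],"rotation":[0,0,0]},
    {"grip":0,"xyz":[-0.003,0.001,0.035],"rotation":[0,0,0]},
    {"grip":0,"xyz":[-0.003,0.001,0.06],"rotation":[0,0,0]},
  ],
)

```text
time: 8.5
eef_pos: [0.5302, -0.0811, 0.2714]
orientation: [0.091, 0.702, -0.09, 0.701]
wrist_force: [1.2, -0.5, -0.5]
finger_gap: 0.0001
```

Emit:
send_rows(
  rows=[
    {"grip":0,"xyz":[-0.02,0,0.04],"rotation":[0,0,0]},
    {"grip":0,"xyz":[-0.06,0,0.07],"rotation":[0,0,0]},
    {"grip":0,"xyz":[-0.1,0,0.1],"rotation":[0,0,0]},
    {"grip":0,"xyz":[-0.14,0,0.11],"rotation":[0,0,0]},
    {"grip":0,"xyz":[-0.14,0,0.11],"rotation":[0,0,0]},
  ],
)

```text
time: 9.0
eef_pos: [0.3863, -0.0808, 0.3832]
orientation: [0.091, 0.701, -0.091, 0.701]
wrist_force: [0.5, 0.3, 0.1]
finger_gap: -0.0002
```

Run:
```python
from h import *
from cell import camera,status
a=camera("side");t=camera("top");s=status.sense();print(s["eef_pos"],s["wrist_force"],s["joint_vel"].round(3))
cv2.imwrite("pics/s5.png",cv2.resize(a[185:335,240:400],None,fx=4,fy=4,interpolation=cv2.INTER_CUBIC))
cv2.imwrite("pics/t5.png",t)
d=cv2.absdiff(a,cv2.imread("pics/side0.png")).max(2)
for n,(x0,y0,x1,y1) in dict(mag=(255,225,287,268),sample=(264,270,291,292),case=(252,294,287,334),jar=(354,195,378,225),vial=(360,233,380,270),mug=(328,350,392,418),dish=(218,170,255,194)).items(): print(n,(d[y0:y1,x0:x1]>40).mean().round(3))
```

```text
[ 0.39017884 -0.08120698  0.3820708 ] [-0.0191136   0.49788904 -0.00561164] [ 0.006  0.047  0.02  -0.021  0.001 -0.   ]
mag 0.0
sample 0.0
case 0.304
jar 0.0
vial 0.0
mug 0.0
dish 0.48
```

View pics/s5.png

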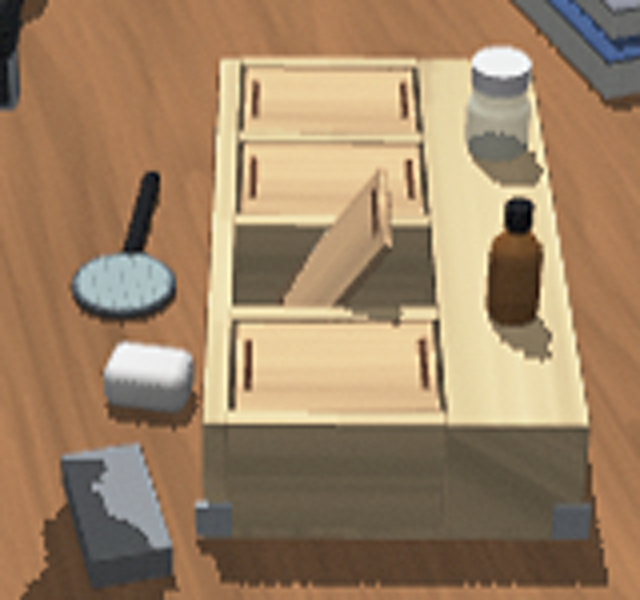

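Lid 3 stands open with its far edge at zoom (380,170) to (390,243). The slide case's outline, (62,455) to (172,585), hasn't moved; only the arm's shadow changed there. The arm hides the dish in this view. I'll check the lid angle once more and the dish in the top view, then hand in.

Run:
```python
from h import *
from cell import robot,status
o=np.array([.5843,-.0467]);X=np.array([.967,-.254]);Y=np.array([.254,.967])
for u,v,y in((380,170,-.007),(390,243,-.087)):
    p0,p1=[ray("side",240+u/4-.4,185+v/4-.4,z) for z in(0,.2)]
    f=lambda p:(p[:2]-o)@Y-y
    p=p0+(p1-p0)*f(p0)/(f(p0)-f(p1)); x=(p[:2]-o)@X; z=p[2]-.075
    print(np.hypot(x,z),np.arctan2(z,x)-np.arctan2(.0045,.055))
d=cv2.absdiff(cv2.imread("pics/t5.png"),cv2.imread("pics/top0.png")).max(2)
print("dish top diff",(d[272:312,116:157]>40).mean())
robot.job_done()
```

```text
0.052000772015803366 0.9718077188374263
0.05632402752141358 0.9530665066835129
dish top diff 0.0
the job is handed in; nothing more can be done
```

Lid 3 is the one over the empty compartment. I pushed its near end down, and it now stands open at about 0.96 rad (55°). I handed the job in at about 9 s.

- **Pressing:** Lid 4 stopped after about 2 mm at 11 N, so it is fast. Lid 3 kept turning at 1–4 N. I did not press lids 1 and 2, since lid 3 was already found.
- **Lid angle:** After I withdrew the arm, the two far corners of the lid gave 0.97 and 0.95 rad, so it stayed where I left it.
- **Contact:** At the last reading the fingers were clear of the box, the wrist force was about 0.5 N, and the arm's joints were still settling at up to 0.05 rad/s.
- **Bystanders:** In the before-and-after pictures the magnifier, sample, jar, vial, mug and dish showed no change. In the side view the arm hid the dish and its shadow fell on the slide case, so both differed there. I checked the dish in the top view instead, and judged by eye that the slide case's outline had not moved.

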